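# Jack up the rover's nose for a wheel change and hold it there

## Robot

A 6-joint arm with a two-finger parallel gripper is mounted at the origin on a cart in front of the work surface, level with it; the furniture and walls round the work are solid. World frame = base frame: x ahead of the robot, y to its left, z up, the work surface at z = 0. Lengths are in m, angles in rad, forces in N, time in s.
With the tool pointing down it reaches from about 0.35 to 0.775 m from the base axis. Payload 5.5 kg.
Tool frame: the origin (TCP) lies at the very end of the fingers, on their centre line; the grasp point (between the pads) lies 19 mm behind it; z points along the fingers, y is the line along which they close (so a half turn about z gives the same grasp; the last joint's range is limited). The gripper opens to 85 mm and grips with 20 to 120 N. Pads are 22 mm wide; open, the fingers measure 114 mm over their backs; the gripper's body (76 mm by 85 mm) begins 54 mm behind the grasp point. The pads swing forward as they close: fully open they stand 13 mm farther back than shut.
Start: joints at [-1.386, 0.313, 0.046, 1.304, 0, 1.431], TCP at [0.183, -0.545, 0.231] pointing down, gripper open.
Joint ranges: [-2.76, 2.76], [-0.86, 1.69], [-1.03, 1.26], [-2.2, 2.34], [-1.47, 1.5], [-3.14, 3.14]. Speed limits (rad/s): [2.57, 2.57, 3.14, 3.14, 3.14, 3.14].

## Interface

Orientations are given as a unit quaternion [w, x, y, z].
In Python, from workcell import get_state, read_camera, calibration, hand_in gives the robot as it stands.
- The arm moves only by the tool drive_tool, never from a script. Its argument "deltas" is a list that holds one entry, the list of rows, each a list of 7 numbers: the closure in counts, from 0 (fully open) to 255 (shut), then the shift along the tool's x, y, z in m, then the turn, a rotation vector about the tool's x, y, z in degrees. A call has 1 to 12 rows; each row is the pose to reach, as a shift and turn from the pose commanded when the call began, along the tool's axes at that moment; what a row does not reach only later rows make up. A row lasts 1/8 s, in which the tool goes at most 62.5 mm and 10.7 degrees, less where a joint would pass 70% of its speed; a pose out of reach is approached as far as the arm can. A call with a gripper value outside its range is refused whole. The fingers move at their own pace and stop on an object; "newtons" is the grip in N (left out, the last holds). Time passes only in rows, so rows that repeat a pose let the fingers close. It gives the time, the measured TCP pose, the force, the opening and the grip force at its end, in the units of the state.
- get_state(): the state, without advancing time (a new reading comes with each control period).
- read_camera(name): name is "side" or "top" or "wrist"; returns (picture, depth): 420x560x3 uint8, red, green, blue; 420x560 float32, m along the optical axis (not along the pixel's ray), 0 where there is no reading.
- calibration(name): a dict with "mtx" (3x3 intrinsics, pixels), "world_from_camera" (4x4, takes a point from camera to world coordinates). Camera axes: x right, y up, looking along -z (the intrinsics and any distortion apply to the point x, -y, -z); pixel columns grow to the right and rows downward; lengths in m; the calibration is good to about 2 mm. The wrist camera is an equidistant fisheye: a pixel r from the principal point sees the ray r / f radians off the axis. A picture is of the moment at which its call begins: read the wrist's pose just before it. calibration takes no time and is no camera call; for the wrist camera it gives the pose at the moment of the call.
- hand_in(): hands the job in; it is judged then, once.
The state is a dict: "clock": time; "joint_pos": joint angles; "qvel": joint speeds; "tau": joint torques, N m; "tcp_pos": TCP position; "orientation": TCP orientation; "wrist_force": force on the tool from outside, world axes, zero at the start; "ft_torque": the same for the moment, N m; "finger_gap": finger opening in m; "grip_force": force on a finger pad.
Only numpy, scipy, OpenCV 4.12 (cv2) and the standard library are available. Lean on these libraries where they do the work, as an engineer would, in place of code of your own. Each camera call takes 0.05 s, during which the arm holds its last target. There are 200 camera calls.

## Task

I want to swap a nose wheel of the rover for the spare, so carry the red ratchet jack over, stand it on the table with its cup-shaped saddle centred under the steel boss of the rover's yellow-marked lift pad, handle pointing out in front of the nose, and let go of it. Then pump the handle: three full strokes down to the stop, letting it spring all the way back up after the first and the second, which the ratchet holds; there is no notch for the third, so finish while still pressing the handle down at the bottom of the third stroke, with both nose wheels hanging clear of the table. Bring the jack in and pump gently, for a knock or jerk of more than 20 N on the pad cracks the acrylic deck; do not touch the rover with the gripper or shove it along, and leave the spare wheel, screwdriver and tape alone.

Things in the scene. Friction and masses are not known exactly. Their poses are not given: they have to be found in the camera images.
- jack: Red ratchet jack, loose, 0.9 kg. Origin: underside, below the saddle axis; x from handle end to saddle end. 46 mm wide 6 mm thick sole, x -170 to +25 mm; 78 mm wide feet at x -20 to +25 (6 mm thick) and -170 to -140 (10 mm). Two side plates, 46 mm over the outsides: top at z = 36 mm for x -112 to -35, at 54 for x -35 to +15. The handle runs lengthwise between and above them.
- jack_grip (a point): Where to grip the jack from above, a finger outside each side plate (46 mm across, closing along the jack's y): jack x = -80, y = 0, z = 26 mm; the plates stand from the 6 mm sole to z = 36 mm. The raised handle (11 mm wide) passes between the fingers, its top at z = 68 mm here. The jack balances about 10 mm nearer the saddle.
- saddle_top (a point): Centre of the saddle cup's floor, 58 mm above the jack's underside when lowered. The cup is dark steel: 29 mm inside, 35 mm outside, its rim 3 mm higher than its floor. It rises with joint jack_saddle.
- jack_saddle (a joint): Height of the saddle above its lowest position, m: 0 at the start. A full stroke of the handle lifts it about 13 mm; as the handle comes up it settles on the last notch passed. There are only two notches, 0.010 and 0.020; the third stroke lifts it to about 0.033, where it stays only while the handle is held down.
- pump_handle (a joint): Handle angle, rad: 0 sprung fully up (22 degrees above level), 0.5 down on its stop (7 degrees below level). A stroke must pass 0.42 for the ratchet to take the next notch. A damped spring brings the handle up by itself in about a second; pressing it down under load takes about 3 to 5 N on the pad.
- handle_pad (a point): Where to press: top of the black rubber paddle (66 mm long, 26 mm wide) at the handle's free end, 130 mm from the hinge pin, which crosses the jack at x = -26, z = 42 mm. It stands at jack x = -144, z = 97 mm with the handle up, at x = -156, z = 33 mm with it down, and moves in an arc between.
- rover: White two-deck wheeled robot, loose, 1.3 kg, 240 x 144 x 125 mm; wheels do not turn. Origin: on the table below its middle; x from nose to tail, the nose facing the arm. Wheels 72 mm across, 24 wide, at y = +-60; nose axle x = -62, tail axle +60 mm. The upper deck (underside z = 86 mm, 96 wide) overhangs the nose to x = -128, its yellow tab to -140; below it all is open for the jack.
- lift_pad (a point): Marked lift point: centre of the underside of a steel boss, 16 mm in diameter, under a yellow flange below the overhanging nose (rover x = -118, y = 0), just behind the yellow tab. 70 mm above the table with the rover on its wheels: 12 mm above the floor and 9 mm above the rim of the lowered saddle. The boss must end inside the cup.
- near_wheel_l (a point): Lowest point of the nose wheel on the rover's +y side; z = 0 with the rover on the table.
- near_wheel_r (a point): Lowest point of the nose wheel on the rover's -y side; z = 0 with the rover on the table.
- spare_tyre: Spare wheel, black lugged tyre with white hub, 72 mm across, 24 mm thick, lying flat. Origin under its centre. Leave alone.
- screwdriver: Red-handled screwdriver, 155 mm, lying right of the laptop. Leave alone.
- tape: Roll of black tape, 57 mm, lying flat, front right of the laptop. Leave alone.

How it is judged:
By the outcome, as a careful person would: the job done as asked, in the order asked, and still so for the second after the job is handed in, while the arm keeps its last pose, push and grip.
It also fails if it takes over 72 s, if anything falls off the work surface, if the arm or the gripper's body presses on something with over 40 N, if the wrist force passes 120 N, or if a joint passes its speed limit or range.

## Working session

There is one attempt and no reset: what is moved stays moved. The work goes in short steps, Python scripts to look and compute and a tool call to move; the robot and the scene stay as the last step left them, time stands still between calls to the robot, and variables do not carry over. Pictures are saved under pics/ and viewed, at most 10 in all, crops included, and the job is handed in when it is done.

Besides the shell and the picture viewer there is one more tool, called after "Request:" as a command line: name --argument value ..., lists and objects as JSON in quotes. drive_tool: Moves the arm, as the interface text tells. Its arguments: {"type":"object","properties":{"deltas":{"type":"array","items":{"type":"array","items":{"type":"array","items":{"type":"number"}}}},"newtons":{"type":"number"}},"required":["deltas"]}

```bash
ls; mkdir -p pics; python3 - <<'E'
from workcell import *
import cv2,numpy as np
s=get_state();print({k:np.round(v,3) for k,v in s.items()})
for n in ("top","side"):
    im,d=read_camera(n);c=calibration(n);print(n,c)
    cv2.imwrite(f"pics/{n}0.png",im[:,:,::-1]);np.savez(f"{n}0.npz",im=im,d=d)
E
```

```text
pics
{'clock': np.float64(0.0), 'joint_pos': array([-1.386,  0.314,  0.045,  1.304,  0.   ,  1.431]), 'qvel': array([-0.001, -0.001, -0.001, -0.   , -0.   ,  0.002]), 'tau': array([ 1.0000e-03, -4.8063e+01,  2.9853e+01,  2.0000e-02,  0.0000e+00,
       -0.0000e+00]), 'tcp_pos': array([ 0.183, -0.544,  0.23 ]), 'orientation': array([-0.001,  0.987,  0.162, -0.   ]), 'wrist_force': array([0.257, 0.306, 0.688]), 'ft_torque': array([0.021, 0.026, 0.047]), 'grip_force': np.float64(0.0), 'finger_gap': np.float64(0.086)}
top {'mtx': array([[443.83156433,   0.        , 278.30535959],
       [  0.        , 443.83156433, 208.84778335],
       [  0.        ,   0.        ,   1.        ]]), 'world_from_camera': array([[-0.01053841,  0.99443268, -0.1048455 ,  0.51817926],
       [-0.99991717, -0.00970533,  0.00845281, -0.03728957],
       [ 0.00738819,  0.10492589,  0.9944526 ,  1.14084371],
       [ 0.        ,  0.        ,  0.        ,  1.        ]])}
side {'mtx': array([[417.78703924,   0.        , 287.0025264 ],
       [  0.        , 417.78703924, 211.85955962],
       [  0.        ,   0.        ,   1.        ]]), 'world_from_camera': array([[-0.93778493,  0.22165035, -0.26726494,  0.31468983],
       [-0.34690974, -0.56576012,  0.74804353,  0.79196164],
       [ 0.01459626,  0.79422076,  0.60745398,  0.78189526],
       [ 0.        ,  0.        ,  0.        ,  1.        ]])}
```

View pics/top0.png

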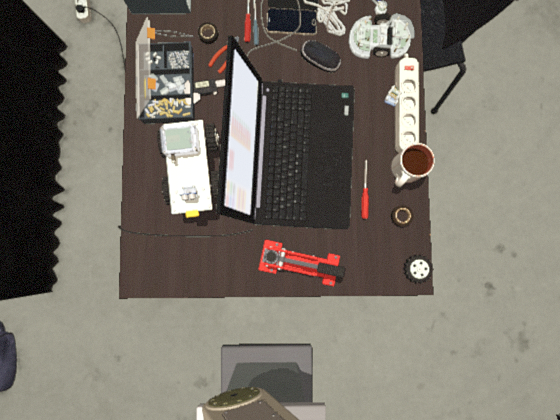

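View pics/side0.png

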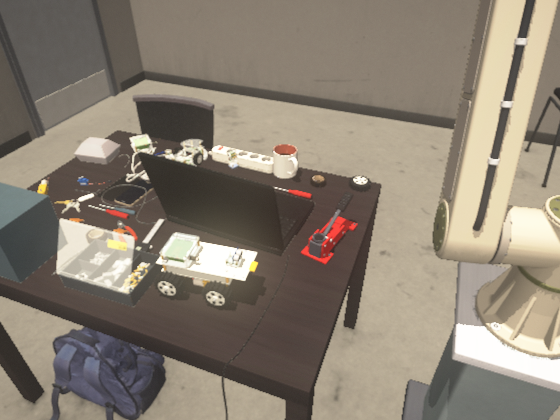

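The top view shows the jack at px (260–343, 240–285), with its saddle at (271,257) and its paddle at (340,270). The rover's nose tab is at (192,214), its tail is up at (182,120), and the laptop screen stands just to its right. The side view shows the rover's yellow tab at (253,266) and the jack's saddle at (318,243).

```bash
cat > h.py <<'E'
import numpy as np,cv2
from workcell import calibration
def cloud(n,d):
    c=calibration(n);K=c["mtx"];T=c["world_from_camera"];v,u=np.mgrid[:d.shape[0],:d.shape[1]]
    p=np.stack([(u-K[0,2])/K[0,0]*d,-(v-K[1,2])/K[1,1]*d,-d],-1)
    return p@T[:3,:3].T+T[:3,3]
def ray(n,uv,z):
    c=calibration(n);K=c["mtx"];T=c["world_from_camera"];uv=np.atleast_2d(uv)
    r=np.c_[(uv[:,0]-K[0,2])/K[0,0],-(uv[:,1]-K[1,2])/K[1,1],-np.ones(len(uv))]@T[:3,:3].T
    return T[:3,3]+r*((z-T[2,3])/r[:,2])[:,None]
def rect(p):
    r=cv2.minAreaRect((p[:,:2]*1000).astype(np.float32));return np.round(r[0],1),np.round(r[1],1),round(r[2],2),np.round(cv2.boxPoints(r),0).tolist()
E
python3 - <<'E'
from h import *
for n in("top","side"):
    z=np.load(f"{n}0.npz");im=z["im"];P=cloud(n,z["d"]);hsv=cv2.cvtColor(im,cv2.COLOR_RGB2HSV)
    H,S,V=[hsv[...,i].astype(int) for i in range(3)]
    x,y,h=P[...,0],P[...,1],P[...,2]; ok=z["d"]>0
    red=((H<8)|(H>172))&(S>150)&(V>90)&ok&(x>.25)&(x<.5)&(y>-.25)&(y<.1)
    print(n,"red",red.sum(),np.percentile(h[red],[5,50,95]).round(3))
    lo=red&(h<.02);print(" feet",rect(P[lo]))
    if n=="top":
        q=np.argwhere(lo)[:,::-1].astype(float);w=ray(n,q,.007);print(" feet ray",rect(w))
        hi=red&(h>.03);print(" hi red",rect(P[hi]))
    dark=(V<90)&ok&(h>.05)&(h<.14)&(x>.25)&(x<.48)&(y>-.25)&(y<.05)
    k,lab,st,ce=cv2.connectedComponentsWithStats(dark.astype(np.uint8))
    for i in range(1,k):
        if st[i,4]>15: m=lab==i;print(" dark",st[i],P[m].mean(0).round(4),np.percentile(h[m],[5,95]).round(3))
    yel=(H>20)&(H<35)&(S>150)&(V>130)&ok&(x>.4)&(x<.62)&(y>.0)&(y<.35)&(h>.05)
    print(" yel",yel.sum(),rect(P[yel]),P[yel].mean(0).round(4),h[yel].min(),h[yel].max())
    wh=(S<60)&(V>150)&ok&(h>.08)&(h<.105)&(x>.4)&(x<.8)&(y>.05)&(y<.35)
    k,lab,st,ce=cv2.connectedComponentsWithStats(wh.astype(np.uint8));m=lab==1+st[1:,4].argmax()
    print(" deck",m.sum(),rect(P[m]),np.median(h[m]))
    # laptop screen & obstacles near the rover
    ob=ok&(h>.03)&(x>.3)&(x<.56)&(y>-.02)&(y<.12)&~red&~dark;print(" obst",ob.sum(),P[ob].min(0) if ob.any() else 0,P[ob].max(0) if ob.any() else 0)
E
```

```text
top red 593 [-0.002  0.006  0.053]
 feet (array([471.1, -95.5]), array([204.4,  56. ]), 89.41, [[442.0, -197.0], [498.0, -198.0], [500.0, 6.0], [444.0, 7.0]])
 feet ray (array([471.5, -95.2]), array([203. ,  55.2]), 89.39, [[443.0, -196.0], [498.0, -197.0], [500.0, 6.0], [445.0, 7.0]])
 hi red (array([486. , -97.4]), array([174.4,  27.6]), 89.99, [[472.0, -185.0], [500.0, -185.0], [500.0, -10.0], [472.0, -10.0]])
 dark [319 272  26   5  81] [ 0.4756 -0.1755  0.0976] [0.083 0.105]
 yel 30 (array([616.5, 159.3]), array([29.9,  5.2]), 89.22, [[614.0, 144.0], [619.0, 144.0], [619.0, 174.0], [614.0, 174.0]]) [0.6172 0.1603 0.0883] 0.08430212394296865 0.09151120979746463
 deck 2263 (array([710.8, 169.3]), array([169.4,  97.2]), 6.56, [[621.0, 208.0], [632.0, 111.0], [800.0, 131.0], [789.0, 227.0]]) 0.08856346352240818
 obst 73 [ 0.49575217 -0.01799159  0.04525289] [ 0.5394202  -0.00543869  0.06254956]
side red 525 [0.004 0.011 0.053]
 feet (array([471.2, -92.9]), array([199.1,  57.8]), 89.9, [[442.0, -192.0], [500.0, -193.0], [500.0, 7.0], [442.0, 7.0]])
 dark [344 192  10  19  63] [ 0.4745 -0.1678  0.0963] [0.084 0.107]
 yel 25 (array([616.2, 162.2]), array([26.1,  7.2]), 88.78, [[612.0, 149.0], [620.0, 149.0], [620.0, 175.0], [613.0, 175.0]]) [0.6166 0.1646 0.0908] 0.08463448670812057 0.093873962176382
 deck 1697 (array([714.6, 172.2]), array([180.9,  99.4]), 7.23, [[619.0, 210.0], [631.0, 112.0], [811.0, 134.0], [798.0, 233.0]]) 0.09060540604136846
 obst 163 [ 0.49278926 -0.01975896  0.03000981] [ 0.54045464 -0.00129534  0.06318189]
```

```bash
python3 - <<'E'
from h import *
for n in("top","side"):
    z=np.load(f"{n}0.npz");im=z["im"];P=cloud(n,z["d"]);hsv=cv2.cvtColor(im,cv2.COLOR_RGB2HSV)
    H,S,V=[hsv[...,i].astype(int) for i in range(3)]
    x,y,h=P[...,0],P[...,1],P[...,2]; ok=z["d"]>0
    red=((H<8)|(H>172))&(S>130)&(V>70)&ok&(x>.35)&(x<.6)&(y>-.25)&(y<.1)
    lo=red&(h<.02);r=rect(P[lo]);print(n,lo.sum(),"feet",r)
    q=np.argwhere(lo)[:,::-1].astype(float);print(" feet ray",rect(ray(n,q,.007)))
    hi=red&(h>.045)&(h<.06);print(" hi red",hi.sum(),rect(P[hi]))
    dark=(V<100)&(S<120)&ok&(h>.05)&(h<.14)&(x>.38)&(x<.57)&(y>-.25)&(y<.05)
    k,lab,st,ce=cv2.connectedComponentsWithStats(dark.astype(np.uint8))
    for i in range(1,k):
        if st[i,4]>15: m=lab==i;print(" dark",st[i],P[m].mean(0).round(4),np.percentile(h[m],[5,95]).round(3))
    yel=(H>18)&(H<36)&(S>120)&(V>110)&ok&(x>.55)&(x<.66)&(y>.1)&(y<.25)&(h>.05)
    print(" yel",yel.sum(),rect(P[yel]),P[yel].mean(0).round(4))
    wh=(S<60)&(V>130)&ok&(h>.08)&(h<.1)&(x>.55)&(x<.9)&(y>.05)&(y<.35)
    k,lab,st,ce=cv2.connectedComponentsWithStats(wh.astype(np.uint8));m=lab==1+st[1:,4].argmax()
    print(" deck",m.sum(),rect(P[m]),np.median(h[m]))
    ob=ok&(h>.03)&(x>.56)&(x<.9)&(y>-.05)&(y<.115)
    for a in np.arange(.56,.76,.03):
        b=ob&(x>a)&(x<a+.03)
        if b.any(): print(" obs",a.round(2),"ymax",y[b].max().round(3),"hmax",h[b].max().round(3))
E
```

```text
top 963 feet (array([500.6, -98.4]), array([200.6,  82.7]), 77.48, [[439.0, -187.0], [519.0, -205.0], [563.0, -9.0], [482.0, 8.0]])
 feet ray (array([500.8, -97.8]), array([198.5,  82. ]), 77.47, [[439.0, -186.0], [519.0, -204.0], [562.0, -10.0], [482.0, 8.0]])
 hi red 101 (array([514. , -46.6]), array([78.5, 47.2]), 77.36, [[482.0, -80.0], [528.0, -90.0], [546.0, -13.0], [500.0, -3.0]])
 dark [265 251  12  11  83] [ 0.5173 -0.027   0.0572] [0.054 0.06 ]
 dark [317 263  28  14 269] [ 0.4845 -0.1681  0.0947] [0.083 0.105]
 yel 68 (array([620.9, 159.4]), array([12.6, 29.8]), 7.5, [[613.0, 173.0], [617.0, 144.0], [629.0, 145.0], [625.0, 175.0]]) [0.6207 0.1591 0.0886]
 deck 2407 (array([736.1, 172.1]), array([220.8,  97. ]), 6.22, [[621.0, 208.0], [632.0, 112.0], [851.0, 136.0], [841.0, 232.0]]) 0.08852316419776818
 obs 0.59 ymax 0.08 hmax 0.263
 obs 0.62 ymax 0.115 hmax 0.265
 obs 0.65 ymax 0.115 hmax 0.265
 obs 0.68 ymax 0.115 hmax 0.264
 obs 0.71 ymax 0.115 hmax 0.263
 obs 0.74 ymax 0.072 hmax 0.266
side 610 feet (array([508. , -97.6]), array([199.2,  93.7]), 77.13, [[440.0, -184.0],
[... 231 characters left out ...]
3]), 78.19, [[477.0, -89.0], [523.0, -99.0], [541.0, -14.0], [495.0, -5.0]])
 dark [336 191  18  21 187] [ 0.4837 -0.1618  0.0942] [0.08  0.106]
 dark [314 234  10   9  69] [ 0.5168 -0.0227  0.0584] [0.054 0.061]
 yel 60 (array([620.9, 160.9]), array([14.1, 30.6]), 7.67, [[612.0, 175.0], [616.0, 145.0], [630.0, 147.0], [626.0, 177.0]]) [0.62   0.1631 0.0904]
 deck 1720 (array([735.1, 174.8]), array([222.3,  99.4]), 7.23, [[619.0, 210.0], [631.0, 112.0], [852.0, 139.0], [839.0, 238.0]]) 0.09058489859719221
 obs 0.59 ymax 0.082 hmax 0.264
 obs 0.62 ymax 0.115 hmax 0.264
 obs 0.65 ymax 0.079 hmax 0.265
 obs 0.68 ymax 0.1 hmax 0.264
 obs 0.71 ymax 0.076 hmax 0.264
 obs 0.74 ymax 0.074 hmax 0.265
```

Request:
drive_tool --deltas '[[[0, 0.219, -0.159, 0.03, 0, 0, -119.4], [0, 0.219, -0.159, 0.03, 0, 0, -119.4], [0, 0.219, -0.159, 0.03, 0, 0, -119.4], [0, 0.219, -0.159, 0.03, 0, 0, -119.4], [0, 0.219, -0.159, 0.03, 0, 0, -119.4], [0, 0.219, -0.159, 0.03, 0, 0, -119.4], [0, 0.219, -0.159, 0.03, 0, 0, -119.4], [0, 0.219, -0.159, 0.03, 0, 0, -119.4], [0, 0.219, -0.159, 0.03, 0, 0, -119.4], [0, 0.219, -0.159, 0.03, 0, 0, -119.4], [0, 0.219, -0.159, 0.03, 0, 0, -119.4], [0, 0.219, -0.159, 0.03, 0, 0, -119.4]]]'

```text
clock: 1.6
tcp_pos: [0.3401, -0.3242, 0.201]
orientation: [-0.0, 0.359, 0.933, 0.0]
wrist_force: [-0.7, -0.2, -0.1]
finger_gap: 0.085
grip_force: 0.0
```

```bash
cat >> h.py <<'E'
from scipy.spatial.transform import Rotation as R
from workcell import get_state
def plan(x,y,z,yaw,clear=False):
    s=get_state();q=s["orientation"];r=R.from_quat([q[1],q[2],q[3],q[0]])
    X=r.as_matrix()[:,0];y0=np.degrees(np.arctan2(X[1],X[0]))
    t=R.from_euler("z",yaw,degrees=True)*R.from_quat([1,0,0,0])
    print("t",round(s["clock"],2),"tcp",s["tcp_pos"].round(4),"yaw",y0.round(2),"joints",s["joint_pos"].round(2),"F",s["wrist_force"].round(2),"gap",s["finger_gap"])
    print("delta",r.inv().apply(np.array([x,y,z])-s["tcp_pos"]).round(4),"turn",(r.inv()*t).as_rotvec(degrees=True).round(2))
E
python3 -c "
from h import *
plan(.5005,-.1,.15,-102.6)"
```

```text
t 1.6 tcp [ 0.3401 -0.3242  0.201 ] yaw 137.96 joints [-0.93  0.12 -0.27  1.18 -0.   -0.2 ] F [-0.66 -0.25 -0.08] gap 0.08501551505155477
delta [0.0309 0.2739 0.051 ] turn [ 5.0000e-02 -2.0000e-02 -1.1944e+02]
```

Request:
drive_tool --deltas '[[[0, 0.031, 0.274, 0.051, 0, 0, -119.4], [0, 0.031, 0.274, 0.051, 0, 0, -119.4], [0, 0.031, 0.274, 0.051, 0, 0, -119.4], [0, 0.031, 0.274, 0.051, 0, 0, -119.4], [0, 0.031, 0.274, 0.051, 0, 0, -119.4], [0, 0.031, 0.274, 0.051, 0, 0, -119.4], [0, 0.031, 0.274, 0.051, 0, 0, -119.4], [0, 0.031, 0.274, 0.051, 0, 0, -119.4], [0, 0.031, 0.274, 0.051, 0, 0, -119.4], [0, 0.031, 0.274, 0.051, 0, 0, -119.4], [0, 0.031, 0.274, 0.051, 0, 0, -119.4], [0, 0.031, 0.274, 0.051, 0, 0, -119.4]]]'

```text
clock: 3.1
tcp_pos: [0.5004, -0.1, 0.1501]
orientation: [-0.0, -0.624, 0.781, 0.0]
wrist_force: [0.6, -0.4, 0.3]
finger_gap: 0.0854
grip_force: 0.0
```

```bash
python3 -c "
from h import *
from workcell import *
c=calibration('wrist');print(c)
im,d=read_camera('wrist');cv2.imwrite('pics/w1.png',im[:,:,::-1])
plan(.5005,-.1,.011,-102.6)"
```

```text
{'mtx': array([[325.1922621 ,   0.        , 281.48263622],
       [  0.        , 325.1922621 , 208.8283961 ],
       [  0.        ,   0.        ,   1.        ]]), 'world_from_camera': array([[-9.75301851e-01, -2.10361170e-01, -6.73385352e-02,
         4.82508246e-01],
       [ 2.20876162e-01, -9.28669083e-01, -2.97972238e-01,
        -1.75714309e-01],
       [ 1.46573005e-04, -3.05486352e-01,  9.52196443e-01,
         2.92243712e-01],
       [ 0.00000000e+00,  0.00000000e+00,  0.00000000e+00,
         1.00000000e+00]])}
t 3.15 tcp [ 0.5005 -0.1     0.1501] yaw -102.78 joints [-0.35  0.23 -0.27  1.07 -0.   -1.7 ] F [0.6  0.08 0.55] gap 0.08536141525887139
delta [-0.000e+00 -1.000e-04  1.391e-01] turn [ 0.02 -0.   -0.18]
```

View pics/w1.png

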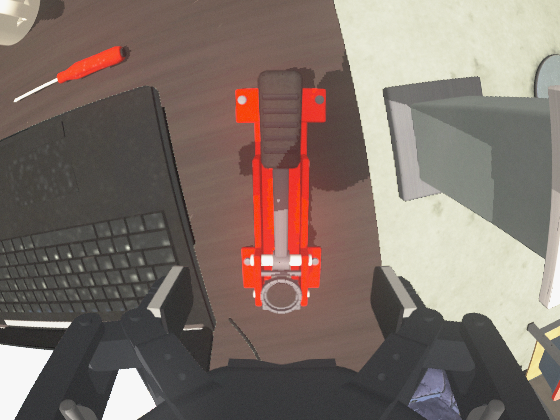

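The wrist view shows the jack aligned with the tool, its saddle ring centred at (283,295), and the rear foot bolts at (241,100) and (319,100). I'll check these against the estimate.

```bash
cat >> h.py <<'E'
def fray(uv,z,c=None):
    c=c or calibration("wrist");K=c["mtx"];T=c["world_from_camera"]
    p=(np.array(uv,float)-K[:2,2])/K[0,0];t=np.hypot(*p)
    v=T[:3,:3]@np.array([np.sin(t)*p[0]/t,-np.sin(t)*p[1]/t,-np.cos(t)])
    return T[:3,3]+v*(z-T[2,3])/v[2]
E
python3 -c "
from h import *
s=fray((283,295.5),.061);b=(fray((241,100),.012)+fray((319.5,100),.012))/2
print(s,b,np.degrees(np.arctan2(*(s-b)[[1,0]])),np.hypot(*(s-b)[:2]))"
```

```text
[ 0.51452754 -0.02863369  0.061     ] [ 0.48192512 -0.18300905  0.012     ] 78.07497302927514 0.15778045077332528
```

Request:
drive_tool --deltas '[[[0, 0, 0, 0.05, 0, 0, 0], [0, 0, 0, 0.1, 0, 0, 0], [0, 0, 0, 0.12, 0, 0, 0], [0, 0, 0, 0.13, 0, 0, 0], [0, 0, 0, 0.139, 0, 0, 0], [0, 0, 0, 0.139, 0, 0, 0]]]'

```text
clock: 3.9
tcp_pos: [0.5008, -0.1001, 0.0114]
orientation: [0.0, -0.625, 0.781, -0.0]
wrist_force: [-0.3, -0.5, 0.0]
finger_gap: 0.0855
grip_force: 0.0
```

Request:
drive_tool --deltas '[[[255, 0, 0, 0, 0, 0, 0], [255, 0, 0, 0, 0, 0, 0], [255, 0, 0, 0, 0, 0, 0], [255, 0, 0, 0, 0, 0, 0], [255, 0, 0, 0, 0, 0, 0], [255, 0, 0, 0, 0, 0, 0], [255, 0, 0, 0, 0, 0, 0], [255, 0, 0, 0, 0, 0, 0]]]' --newtons 70

```text
clock: 4.9
tcp_pos: [0.5014, -0.1003, 0.0123]
orientation: [0.0, -0.625, 0.78, -0.001]
wrist_force: [-0.4, 0.2, 6.2]
finger_gap: 0.0443
grip_force: 74.6
```

Request:
drive_tool --deltas '[[[255, 0, 0, -0.005, 0, 0, 0], [255, 0, 0, -0.015, 0, 0, 0], [255, 0, 0, -0.03, 0, 0, 0], [255, 0, 0, -0.05, 0, 0, 0], [255, 0, 0, -0.05, 0, 0, 0]]]'

```text
clock: 5.52
tcp_pos: [0.5022, -0.1006, 0.0633]
orientation: [0.001, -0.625, 0.78, -0.002]
wrist_force: [0.6, 0.2, -8.3]
finger_gap: 0.0447
grip_force: 73.2
```

```bash
python3 -c "
from h import *
plan(.44,.05,.061,-133.1)
plan(.50,.14,.061,-173.1)"
```

```text
t 5.53 tcp [ 0.5022 -0.1006  0.0633] yaw -102.59 joints [-0.35  0.31 -0.4   0.86 -0.   -1.71] F [ 0.64  0.19 -8.33] gap 0.04474136106227347
delta [-0.1334  0.0936  0.0018] turn [-2.400e-01  3.000e-02  3.051e+01]
t 5.53 tcp [ 0.5022 -0.1006  0.0633] yaw -102.59 joints [-0.35  0.31 -0.4   0.86 -0.   -1.71] F [ 0.64  0.19 -8.33] gap 0.04474136106227347
delta [-0.2344  0.0546  0.0019] turn [-0.23  0.12 70.51]
```

```bash
python3 -c "
from h import *
plan(.463,.141,.0633,-173.1)"
```

```text
t 5.53 tcp [ 0.5022 -0.1006  0.0633] yaw -102.59 joints [-0.35  0.31 -0.4   0.86 -0.   -1.71] F [ 0.64  0.19 -8.33] gap 0.04474136106227347
delta [-0.2273  0.091  -0.0005] turn [-0.23  0.12 70.51]
```

Request:
drive_tool --deltas '[[[255, -0.01, 0.004, 0, 0, 0, 3], [255, -0.03, 0.012, 0, 0, 0, 10], [255, -0.057, 0.023, 0, 0, 0, 18], [255, -0.087, 0.035, 0, 0, 0, 27], [255, -0.117, 0.047, 0, 0, 0, 36], [255, -0.147, 0.059, 0, 0, 0, 45], [255, -0.177, 0.071, 0, 0, 0, 54], [255, -0.202, 0.081, 0, 0, 0, 62], [255, -0.22, 0.088, 0, 0, 0, 68], [255, -0.227, 0.091, 0, 0, 0, 70.5], [255, -0.227, 0.091, 0, 0, 0, 70.5]]]'

```text
clock: 6.9
tcp_pos: [0.4605, 0.1418, 0.0608]
orientation: [-0.001, -0.061, 0.998, -0.0]
wrist_force: [-0.0, 0.0, -9.3]
finger_gap: 0.0448
grip_force: 73.2
```

```bash
python3 - <<'E'
from h import *
from workcell import *
for n in("top","side","wrist"):
    im,d=read_camera(n);np.savez(f"{n}2.npz",im=im,d=d)
    if n!="top": cv2.imwrite(f"pics/{n}2.png",im[:,:,::-1]); 
plan(.463,.141,.0163,-173.1)
for n in("top","side"):
    z=np.load(f"{n}2.npz");im=z["im"];P=cloud(n,z["d"]);hsv=cv2.cvtColor(im,cv2.COLOR_RGB2HSV)
    H,S,V=[hsv[...,i].astype(int) for i in range(3)];x,y,h=P[...,0],P[...,1],P[...,2]; ok=z["d"]>0
    yel=(H>18)&(H<36)&(S>120)&(V>110)&ok&(x>.55)&(x<.66)&(y>.1)&(y<.25)&(h>.05)
    print(n," yel",yel.sum(),rect(P[yel])[:3],P[yel].mean(0).round(4))
    dark=(V<110)&(S<110)&ok&(h>.095)&(h<.125)&(x>.49)&(x<.58)&(y>.1)&(y<.19)
    k,lab,st,ce=cv2.connectedComponentsWithStats(dark.astype(np.uint8))
    for i in range(1,k):
        if st[i,4]>15: m=lab==i;print(" dark",st[i],P[m].mean(0).round(4),rect(P[m])[:2],np.percentile(h[m],[5,95]).round(3))
E
```

```text
t 7.05 tcp [0.4611 0.141  0.061 ] yaw -173.07 joints [ 0.13  0.26 -0.47  0.84 -0.    0.01] F [ 0.1  -0.5  -8.28] gap 0.045107601437867795
delta [-0.0019 -0.0002  0.0447] turn [-0.02 -0.03  0.03]
top  yel 69 (array([620.8, 159.2]), array([12.4, 29.2]), 5.43) [0.6208 0.1592 0.0889]
 dark [188 243  12  17 132] [0.5328 0.1506 0.1048] (array([531. , 151.6]), array([26.3, 37.2])) [0.097 0.109]
side  yel 60 (array([620.7, 161.6]), array([14.8, 29.1]), 4.3) [0.6202 0.1632 0.0902]
 dark [283 261  17  15 138] [0.532  0.153  0.1063] (array([530.3, 152.2]), array([34.8, 35.6])) [0.099 0.11 ]
```

View pics/side2.png

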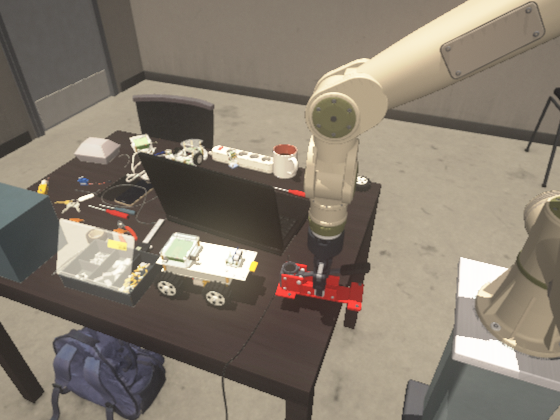

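View pics/wrist2.png

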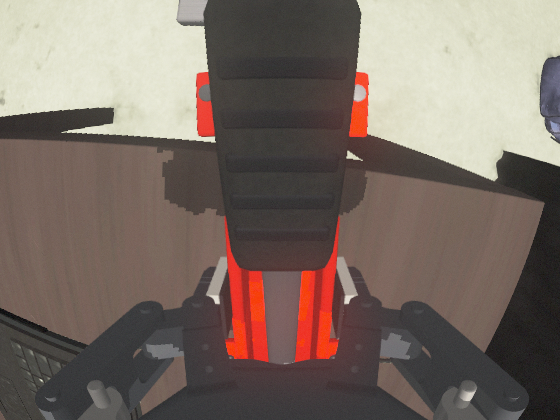

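The side view shows the jack held level ahead of the rover, its saddle at (291,268) and the tab at (253,266). The wrist view shows the paddle clear of the gripper body. I'll check the jack's pitch and roll from the foot heights.

```bash
python3 - <<'E'
from h import *
from workcell import get_state
t=get_state()["tcp_pos"];a=np.radians(6.9)
for n in("top","side"):
    z=np.load(f"{n}2.npz");im=z["im"];P=cloud(n,z["d"]);hsv=cv2.cvtColor(im,cv2.COLOR_RGB2HSV)
    H,S,V=[hsv[...,i].astype(int) for i in range(3)];ok=z["d"]>0
    jx=(P[...,0]-t[0])*np.cos(a)+(P[...,1]-t[1])*np.sin(a)-.073;jy=-(P[...,0]-t[0])*np.sin(a)+(P[...,1]-t[1])*np.cos(a)
    red=((H<8)|(H>172))&(S>130)&(V>70)&ok&(abs(jx+.07)<.14)&(abs(jy)<.06)
    for nm,m in(("front",(jx>-.018)),("rear",jx<-.14)):
      for s in(1,-1):
        k=red&m&(s*jy>.026)&(P[...,2]<.09)
        if k.sum()>3: print(n,nm,s,k.sum(),np.median(P[k],0).round(4),"ext x",jx[k].min().round(3),jx[k].max().round(3),"ymax",(s*jy[k]).max().round(3))
E
python3 -c "
from h import *
plan(.461,.141,.0165,-173.1);plan(.565,.1523,.0165,-173.1)"
```

```text
top front 1 76 [0.5373 0.1881 0.0515] ext x -0.018 0.03 ymax 0.054
top front -1 88 [0.5433 0.1186 0.0527] ext x -0.018 0.026 ymax 0.038
top rear 1 20 [0.3732 0.1649 0.0573] ext x -0.168 -0.151 ymax 0.039
top rear -1 44 [0.3854 0.1005 0.0569] ext x -0.168 -0.141 ymax 0.037
side front 1 125 [0.5332 0.1845 0.0547] ext x -0.018 0.024 ymax 0.043
side front -1 4 [ 0.5762  0.12   -0.    ] ext x 0.037 0.04 ymax 0.042
side rear 1 93 [0.3772 0.1687 0.0584] ext x -0.168 -0.14 ymax 0.043
side rear -1 23 [0.3892 0.1006 0.0583] ext x -0.167 -0.142 ymax 0.036
t 7.05 tcp [0.4611 0.141  0.061 ] yaw -173.07 joints [ 0.13  0.26 -0.47  0.84 -0.    0.01] F [ 0.1  -0.5  -8.28] gap 0.045107601437867795
delta [0.0001 0.0001 0.0445] turn [-0.02 -0.03  0.03]
t 7.05 tcp [0.4611 0.141  0.061 ] yaw -173.07 joints [ 0.13  0.26 -0.47  0.84 -0.    0.01] F [ 0.1  -0.5  -8.28] gap 0.045107601437867795
delta [-0.1045 -0.0013  0.0445] turn [-0.02 -0.03  0.03]
```

Request:
drive_tool --deltas '[[[255, 0, 0, 0.012, 0, 0, 0], [255, 0, 0, 0.026, 0, 0, 0], [255, 0, 0, 0.038, 0, 0, 0], [255, 0, 0, 0.0445, 0, 0, 0], [255, -0.008, 0, 0.0445, 0, 0, 0], [255, -0.02, 0, 0.0445, 0, 0, 0], [255, -0.034, 0, 0.0445, 0, 0, 0], [255, -0.046, -0.001, 0.0445, 0, 0, 0], [255, -0.053, -0.001, 0.0445, 0, 0, 0], [255, -0.053, -0.001, 0.0445, 0, 0, 0]]]'

```text
clock: 8.3
tcp_pos: [0.5146, 0.1467, 0.0167]
orientation: [0.0, -0.06, 0.998, -0.0]
wrist_force: [0.2, 0.1, -8.5]
finger_gap: 0.0445
grip_force: 73.2
```

Request:
drive_tool --deltas '[[[255, -0.003, 0, 0, 0, 0, 0], [255, -0.009, 0, 0, 0, 0, 0], [255, -0.016, 0, 0, 0, 0, 0], [255, -0.023, 0, 0, 0, 0, 0], [255, -0.03, 0, 0, 0, 0, 0], [255, -0.037, 0, 0, 0, 0, 0], [255, -0.043, 0, 0, 0, 0, 0], [255, -0.048, 0, 0, 0, 0, 0], [255, -0.051, 0, 0, 0, 0, 0], [255, -0.051, 0, 0, 0, 0, 0]]]'

```text
clock: 9.55
tcp_pos: [0.5648, 0.1529, 0.0167]
orientation: [0.0, -0.06, 0.998, -0.0]
wrist_force: [-0.3, 0.2, -8.8]
finger_gap: 0.0446
grip_force: 73.2
```

```bash
python3 - <<'E'
from h import *
from workcell import *
for n in("top","side"):
    im,d=read_camera(n);np.savez(f"{n}3.npz",im=im,d=d)
im=np.load("side3.npz")["im"][200:330,180:380];cv2.imwrite("pics/side3.png",cv2.resize(im,None,fx=4,fy=4,interpolation=2)[:,:,::-1])
plan(.565,.1523,.0125,-173.1)
t=get_state()["tcp_pos"];a=np.radians(6.9)
for n in("top","side"):
    z=np.load(f"{n}3.npz");im=z["im"];P=cloud(n,z["d"]);hsv=cv2.cvtColor(im,cv2.COLOR_RGB2HSV)
    H,S,V=[hsv[...,i].astype(int) for i in range(3)];x,y,h=P[...,0],P[...,1],P[...,2]; ok=z["d"]>0
    yel=(H>18)&(H<36)&(S>120)&(V>110)&ok&(x>.55)&(x<.66)&(y>.1)&(y<.25)&(h>.075)
    print(n," yel",yel.sum(),rect(P[yel])[:3],P[yel].mean(0).round(4))
E
```

```text
t 9.65 tcp [0.5643 0.1528 0.0167] yaw -173.09 joints [ 0.13  0.48 -0.26  0.83 -0.    0.01] F [-0.52  0.31 -9.52] gap 0.04500488927628709
delta [-0.0007 -0.0006  0.0042] turn [-0.01 -0.03  0.01]
top  yel 27 (array([612.3, 132.2]), array([47.8, 11.7]), 61.44) [0.6166 0.1408 0.1386]
side  yel 59 (array([620.3, 161.5]), array([14.1, 30.6]), 6.95) [0.6201 0.1628 0.0906]
```

View pics/side3.png

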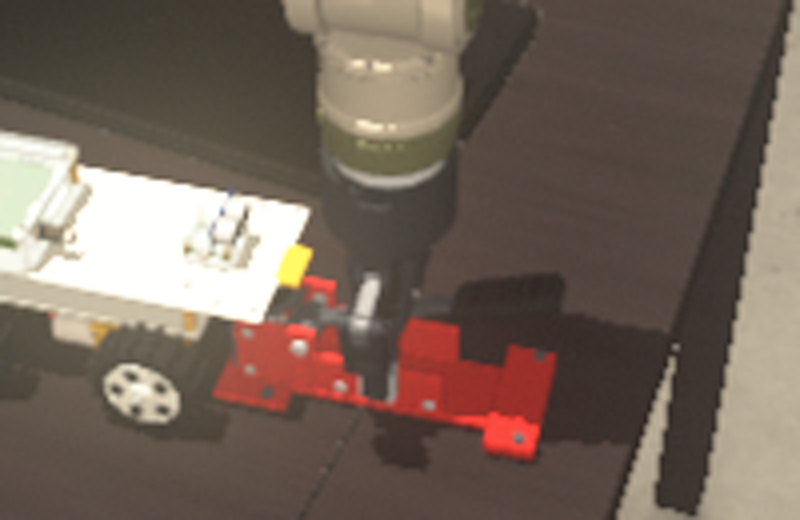

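The jack's saddle is under the nose just behind the tab (295,265 in the crop), and the tab hasn't moved. Next I lower it the last 4 mm.

Request:
drive_tool --deltas '[[[255, 0, 0, 0.001, 0, 0, 0], [255, 0, 0, 0.002, 0, 0, 0], [255, 0, 0, 0.003, 0, 0, 0], [255, 0, 0, 0.0038, 0, 0, 0], [255, 0, 0, 0.0042, 0, 0, 0], [255, 0, 0, 0.0042, 0, 0, 0]]]'

```text
clock: 10.4
tcp_pos: [0.5646, 0.1529, 0.0125]
orientation: [0.0, -0.06, 0.998, -0.0]
wrist_force: [-0.1, 0.6, -9.6]
finger_gap: 0.0446
grip_force: 73.2
```

Request:
drive_tool --deltas '[[[255, 0, 0, 0.0005, 0, 0, 0], [255, 0, 0, 0.001, 0, 0, 0], [255, 0, 0, 0.001, 0, 0, 0]]]'

```text
clock: 10.78
tcp_pos: [0.5647, 0.1529, 0.0123]
orientation: [0.0, -0.06, 0.998, -0.0]
wrist_force: [-3.2, -0.7, 1.7]
finger_gap: 0.0447
grip_force: 74.4
```

Request:
drive_tool --deltas '[[[255, 0, 0, 0.0004, 0, 0, 0], [255, 0, 0, 0.0008, 0, 0, 0], [255, 0, 0, 0.0008, 0, 0, 0]]]'

```text
clock: 11.15
tcp_pos: [0.5647, 0.1529, 0.0123]
orientation: [0.0, -0.06, 0.998, -0.0]
wrist_force: [-7.5, -1.2, 8.0]
finger_gap: 0.0445
grip_force: 75.5
```

Request:
drive_tool --deltas '[[[255, 0, 0, -0.0008, 0, 0, 0], [120, 0, 0, -0.0008, 0, 0, 0], [60, 0, 0, -0.0008, 0, 0, 0], [0, 0, 0, -0.0008, 0, 0, 0], [0, 0, 0, -0.0008, 0, 0, 0], [0, 0, 0, -0.0008, 0, 0, 0], [0, 0, 0, -0.0008, 0, 0, 0]]]'

```text
clock: 12.02
tcp_pos: [0.5647, 0.1529, 0.0115]
orientation: [0.0, -0.06, 0.998, -0.0]
wrist_force: [-0.5, 0.2, 0.1]
finger_gap: 0.0853
grip_force: 0.0
```

Request:
drive_tool --deltas '[[[0, 0, 0, -0.02, 0, 0, 0], [0, 0, 0, -0.05, 0, 0, 0], [0, 0, 0, -0.09, 0, 0, 0], [0, 0, 0, -0.13, 0, 0, 0], [0, 0.05, 0, -0.14, 0, 0, 0], [0, 0.1, 0, -0.14, 0, 0, 0], [0, 0.1, 0, -0.14, 0, 0, 0]]]'

```text
clock: 12.9
tcp_pos: [0.4607, 0.1405, 0.1511]
orientation: [-0.002, -0.061, 0.998, -0.0]
wrist_force: [0.2, 0.3, -0.4]
finger_gap: 0.0855
grip_force: 0.0
```

```bash
python3 - <<'E'
from h import *
from workcell import *
c=calibration("wrist");im,d=read_camera("wrist");np.savez("w4.npz",im=im,d=d);cv2.imwrite("pics/w4.png",im[:,:,::-1])
im,d=read_camera("side");np.savez("side4.npz",im=im,d=d)
s=im[220:320,210:370];cv2.imwrite("pics/side4.png",cv2.resize(s,None,fx=5,fy=5,interpolation=2)[:,:,::-1])
plan(.565-.082*.993,.1523-.082*.12,.15,-173.1)
E
```

```text
t 13.0 tcp [0.4656 0.1409 0.1521] yaw -173.08 joints [ 0.13  0.18 -0.32  1.06 -0.    0.01] F [ 0.58 -0.39 -0.32] gap 0.08551930010593108
delta [-0.018  -0.0007  0.0021] turn [-0.    0.1   0.02]
```

View pics/w4.png

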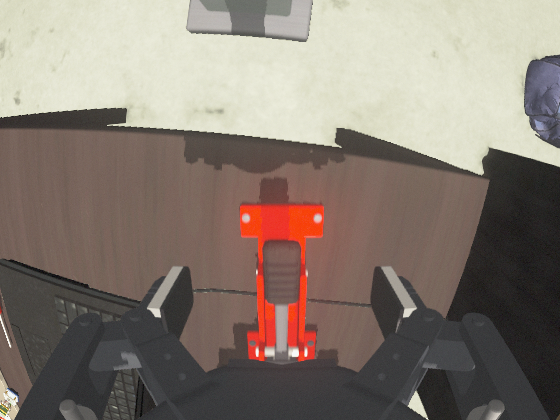

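View pics/side4.png

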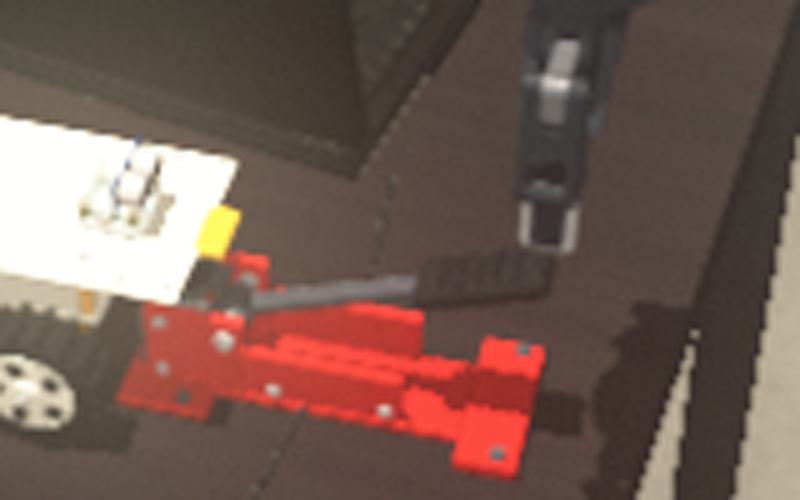

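The wrist view shows the jack standing straight, with rear bolts at (246,217) and (318,217). The crop shows the saddle's dark cup at (210,285), under the flange just behind the tab. I'll check the jack's position numerically.

```bash
python3 - <<'E'
from h import *
b1=fray((246,217),.012);b2=fray((318,217),.012);b=(b1+b2)/2;l=b1-b2
yaw=np.degrees(np.arctan2(l[1],l[0]))
print("bolts",b1,b2,"norm dir",yaw, "origin@6.9", (b[:2]+.1565*np.array([.9928,.12])).round(4))
z=np.load("side4.npz");im=z["im"];P=cloud("side",z["d"]);hsv=cv2.cvtColor(im,cv2.COLOR_RGB2HSV)
H,S,V=[hsv[...,i].astype(int) for i in range(3)];ok=z["d"]>0;x,y,h=[P[...,i] for i in range(3)]
red=((H<8)|(H>172))&(S>130)&(V>70)&ok&(x>.4)&(x<.7)&(y>.08)&(y<.25)
r=rect(P[red&(h<.02)]);print("feet",r)
yel=(H>18)&(H<36)&(S>120)&(V>110)&ok&(x>.55)&(x<.66)&(y>.1)&(y<.25)&(h>.075)
print("yel",rect(P[yel])[:3],P[yel].mean(0).round(4))
a=np.radians(6.9);jx=x*np.cos(a)+y*np.sin(a);jy=-x*np.sin(a)+y*np.cos(a)
k=red&(h<.02);print("feet jx range",np.percentile(jx[k],[.5,99.5]),"jy",np.percentile(jy[k],[.5,99.5]),"tab jx",np.percentile(jx[yel],[1,99]),"jy",np.percentile(jy[yel],[1,50,99]))
hh=red&(h>.04)&(h<.056);print("hi red jy",np.percentile(jy[hh],[1,99]),hh.sum())
E
```

```text
bolts [0.48927987 0.11144982 0.012     ] [0.48126071 0.17742112 0.012     ] norm dir -83.06939969823495 origin@6.9 [0.6406 0.1632]
feet (array([566.8, 151.4]), array([197. ,  88.9]), 6.67, [[464.0, 184.0], [474.0, 96.0], [670.0, 119.0], [659.0, 207.0]])
yel (array([621. , 160.7]), array([13.7, 31.4]), 6.18) [0.6202 0.1627 0.0903]
feet jx range [0.48264799 0.675861  ] jy [0.04762158 0.12529416] tab jx [0.62900409 0.64253427] jy [0.07069814 0.08661215 0.10048378]
hi red jy [0.06386264 0.10940222] 117
```

The jack saddle is at jx 0.6517, jy 0.0865 and the boss at 0.6515, 0.0866, so they are centred within about 1 mm. Next I close the fingers and go above the paddle.

```bash
python3 -c "
from h import *
plan(.4937,.1447,.115,-173.1)"
```

```text
t 13.0 tcp [0.4656 0.1409 0.1521] yaw -173.08 joints [ 0.13  0.18 -0.32  1.06 -0.    0.01] F [ 0.58 -0.39 -0.32] gap 0.08551930010593108
delta [-0.0283  0.0004  0.0371] turn [-0.    0.1   0.02]
```

Request:
drive_tool --deltas '[[[255, -0.014, 0, 0, 0, 0, 0], [255, -0.028, 0, 0, 0, 0, 0], [255, -0.028, 0, 0, 0, 0, 0], [255, -0.028, 0, 0, 0, 0, 0], [255, -0.028, 0, 0, 0, 0, 0], [255, -0.028, 0, 0, 0, 0, 0], [255, -0.028, 0, 0.02, 0, 0, 0], [255, -0.028, 0, 0.037, 0, 0, 0], [255, -0.028, 0, 0.037, 0, 0, 0]]]' --newtons 20

```text
clock: 14.12
tcp_pos: [0.4918, 0.1441, 0.1136]
orientation: [-0.001, -0.06, 0.998, -0.0]
wrist_force: [0.4, -0.1, -0.3]
finger_gap: 0.0
grip_force: 0.0
```

Request:
drive_tool --deltas '[[[255, 0, 0, 0.005, 0, 0, 0], [255, 0, 0, 0.01, 0, 0, 0], [255, 0, 0, 0.014, 0, 0, 0], [255, 0, 0, 0.018, 0, 0, 0], [255, 0, 0, 0.022, 0, 0, 0], [255, 0.001, 0, 0.026, 0, 0, 0]]]'

```text
clock: 14.88
tcp_pos: [0.4921, 0.1441, 0.0884]
orientation: [0.0, -0.06, 0.998, -0.0]
wrist_force: [-0.6, -0.2, 2.1]
finger_gap: -0.0002
grip_force: 1.0
```

Request:
drive_tool --deltas '[[[255, 0.001, 0, 0.004, 0, 0, 0], [255, 0.002, 0, 0.009, 0, 0, 0], [255, 0.003, 0, 0.014, 0, 0, 0], [255, 0.005, 0, 0.019, 0, 0, 0], [255, 0.006, 0, 0.024, 0, 0, 0], [255, 0.007, 0, 0.028, 0, 0, 0], [255, 0.008, 0, 0.032, 0, 0, 0], [255, 0.009, 0, 0.036, 0, 0, 0], [255, 0.009, 0, 0.04, 0, 0, 0], [255, 0.01, 0, 0.044, 0, 0, 0], [255, 0.01, 0, 0.047, 0, 0, 0], [255, 0.01, 0, 0.05, 0, 0, 0]]]'

```text
clock: 16.38
tcp_pos: [0.4822, 0.1428, 0.0384]
orientation: [0.0, -0.06, 0.998, -0.0]
wrist_force: [0.8, -0.5, 3.6]
finger_gap: 0.0002
grip_force: 1.9
```

Request:
drive_tool --deltas '[[[255, 0, 0, 0.002, 0, 0, 0], [255, 0, 0, 0.004, 0, 0, 0], [255, 0, 0, 0.005, 0, 0, 0], [255, 0, 0, 0.005, 0, 0, 0]]]'

```text
clock: 16.88
tcp_pos: [0.4824, 0.1429, 0.0339]
orientation: [0.0, -0.06, 0.998, -0.0]
wrist_force: [1.3, 0.0, 6.5]
finger_gap: 0.0002
grip_force: 3.2
```

Request:
drive_tool --deltas '[[[255, 0, 0, 0.0005, 0, 0, 0], [255, 0, 0, 0.001, 0, 0, 0], [255, 0, 0, 0.001, 0, 0, 0]]]'

```text
clock: 17.25
tcp_pos: [0.4825, 0.1429, 0.0334]
orientation: [0.0, -0.06, 0.998, -0.0]
wrist_force: [-0.7, -0.3, 11.2]
finger_gap: -0.0003
grip_force: 5.6
```

Request:
drive_tool --deltas '[[[255, 0, 0, -0.003, 0, 0, 0], [255, -0.001, 0, -0.008, 0, 0, 0], [255, -0.002, 0, -0.014, 0, 0, 0], [255, -0.003, 0, -0.02, 0, 0, 0], [255, -0.004, 0, -0.027, 0, 0, 0], [255, -0.005, 0, -0.034, 0, 0, 0], [255, -0.006, 0, -0.041, 0, 0, 0], [255, -0.007, 0, -0.048, 0, 0, 0], [255, -0.008, 0, -0.055, 0, 0, 0], [255, -0.01, 0, -0.062, 0, 0, 0], [255, -0.011, 0, -0.069, 0, 0, 0], [255, -0.011, 0, -0.074, 0, 0, 0]]]'

```text
clock: 18.75
tcp_pos: [0.4931, 0.1442, 0.1069]
orientation: [-0.0, -0.06, 0.998, -0.0]
wrist_force: [-0.3, 0.1, -0.3]
finger_gap: 0.0001
grip_force: 0.0
```

Request:
drive_tool --deltas '[[[255, 0, 0, -0.004, 0, 0, 0], [255, 0, 0, -0.004, 0, 0, 0], [255, 0, 0, -0.004, 0, 0, 0], [255, 0, 0, -0.004, 0, 0, 0], [255, 0, 0, -0.004, 0, 0, 0], [255, 0, 0, -0.004, 0, 0, 0]]]'

```text
clock: 19.5
tcp_pos: [0.4931, 0.1442, 0.1105]
orientation: [-0.0, -0.06, 0.998, -0.0]
wrist_force: [-0.8, 0.1, 0.0]
finger_gap: -0.0002
grip_force: 0.0
```

```bash
cat > chk.py <<'E'
from h import *
from workcell import *
import sys
im,d=read_camera("side");np.savez(f"side{sys.argv[1]}.npz",im=im,d=d)
s=im[220:320,170:370];cv2.imwrite(f"pics/side{sys.argv[1]}.png",cv2.resize(s,None,fx=4,fy=4,interpolation=2)[:,:,::-1])
def m(z):
    im=z["im"];P=cloud("side",z["d"]);hsv=cv2.cvtColor(im,cv2.COLOR_RGB2HSV)
    H,S,V=[hsv[...,i].astype(int) for i in range(3)];ok=z["d"]>0;x,y,h=[P[...,i] for i in range(3)]
    yel=(H>18)&(H<36)&(S>120)&(V>110)&ok&(x>.55)&(x<.66)&(y>.1)&(y<.25)&(h>.075)
    red=((H<8)|(H>172))&(S>130)&(V>70)&ok&(x>.4)&(x<.7)&(y>.08)&(y<.25)&(h<.02)
    black=(V<80)&ok&(h>.06)&(h<.12)&(x>.44)&(x<.53)&(y>.1)&(y<.19)
    print("tab",P[yel].mean(0).round(4),"feet",rect(P[red])[:3],"paddle",np.percentile(h[black],98).round(4) if black.any() else 0)
m(np.load("side4.npz"));m(np.load(f"side{sys.argv[1]}.npz"))
s=get_state();print(s["tcp_pos"],s["wrist_force"])
E
python3 chk.py 5
```

```text
tab [0.6202 0.1627 0.0903] feet (array([566.8, 151.4]), array([197. ,  88.9]), 6.67) paddle 0.1071
tab [0.6201 0.163  0.0905] feet (array([566.2, 153.1]), array([196.4,  85.6]), 7.09) paddle 0.107
[0.49308871 0.14419904 0.11048541] [-0.71346064 -0.9494281  -0.34077539]
```

Stroke 1 is done. The rover hasn't moved, as expected, because the notch at 10 mm is still below the boss. Stroke 2 next.

Request:
drive_tool --deltas '[[[255, 0, 0, 0.008, 0, 0, 0], [255, 0, 0, 0.012, 0, 0, 0], [255, 0, 0, 0.015, 0, 0, 0], [255, 0.001, 0, 0.018, 0, 0, 0], [255, 0.001, 0, 0.021, 0, 0, 0], [255, 0.002, 0, 0.024, 0, 0, 0], [255, 0.003, 0, 0.027, 0, 0, 0], [255, 0.004, 0, 0.03, 0, 0, 0], [255, 0.005, 0, 0.033, 0, 0, 0], [255, 0.005, 0, 0.036, 0, 0, 0], [255, 0.006, 0, 0.039, 0, 0, 0], [255, 0.007, 0, 0.042, 0, 0, 0]]]'

```text
clock: 21.05
tcp_pos: [0.4864, 0.1434, 0.0684]
orientation: [0.0, -0.06, 0.998, -0.0]
wrist_force: [0.5, 0.0, 4.4]
finger_gap: 0.0002
grip_force: 2.1
```

Request:
drive_tool --deltas '[[[255, 0.001, 0, 0.003, 0, 0, 0], [255, 0.002, 0, 0.007, 0, 0, 0], [255, 0.002, 0, 0.011, 0, 0, 0], [255, 0.003, 0, 0.015, 0, 0, 0], [255, 0.003, 0, 0.019, 0, 0, 0], [255, 0.004, 0, 0.023, 0, 0, 0], [255, 0.004, 0, 0.027, 0, 0, 0], [255, 0.004, 0, 0.03, 0, 0, 0], [255, 0.004, 0, 0.033, 0, 0, 0], [255, 0.004, 0, 0.035, 0, 0, 0], [255, 0.004, 0, 0.0355, 0, 0, 0], [255, 0.004, 0, 0.0355, 0, 0, 0]]]'

```text
clock: 22.55
tcp_pos: [0.4823, 0.1429, 0.0336]
orientation: [0.0, -0.06, 0.998, -0.0]
wrist_force: [1.3, -0.2, 9.2]
finger_gap: 0.0
grip_force: 4.5
```

Request:
drive_tool --deltas '[[[255, 0, 0, 0.0005, 0, 0, 0], [255, 0, 0, 0.0005, 0, 0, 0]]]'

```text
clock: 22.8
tcp_pos: [0.4823, 0.1429, 0.0333]
orientation: [0.0, -0.06, 0.998, -0.0]
wrist_force: [0.8, 1.1, 10.7]
finger_gap: 0.0004
grip_force: 5.7
```

Request:
drive_tool --deltas '[[[255, 0, 0, -0.003, 0, 0, 0], [255, -0.001, 0, -0.007, 0, 0, 0], [255, -0.002, 0, -0.011, 0, 0, 0], [255, -0.002, 0, -0.015, 0, 0, 0], [255, -0.003, 0, -0.019, 0, 0, 0], [255, -0.004, 0, -0.024, 0, 0, 0], [255, -0.004, 0, -0.03, 0, 0, 0], [255, -0.006, 0, -0.038, 0, 0, 0], [255, -0.007, 0, -0.047, 0, 0, 0], [255, -0.009, 0, -0.057, 0, 0, 0], [255, -0.011, 0, -0.068, 0, 0, 0], [255, -0.011, 0, -0.077, 0, 0, 0]]]'

```text
clock: 24.3
tcp_pos: [0.4936, 0.1443, 0.1105]
orientation: [0.0, -0.06, 0.998, -0.0]
wrist_force: [0.6, 0.0, -0.3]
finger_gap: -0.0001
grip_force: 0.0
```

Request:
drive_tool --deltas '[[[255, 0, 0, 0, 0, 0, 0], [255, 0, 0, 0, 0, 0, 0], [255, 0, 0, 0, 0, 0, 0], [255, 0, 0, 0, 0, 0, 0], [255, 0, 0, 0, 0, 0, 0], [255, 0, 0, 0, 0, 0, 0], [255, 0, 0, 0, 0, 0, 0]]]'

```text
clock: 25.18
tcp_pos: [0.4931, 0.1442, 0.1095]
orientation: [-0.0, -0.06, 0.998, -0.0]
wrist_force: [0.4, 0.3, -0.4]
finger_gap: -0.0
grip_force: 0.0
```

```bash
python3 chk.py 6
```

```text
tab [0.6202 0.1627 0.0903] feet (array([566.8, 151.4]), array([197. ,  88.9]), 6.67) paddle 0.1071
tab [0.6197 0.1634 0.0988] feet (array([566.6, 151.6]), array([197.4,  87.4]), 6.91) paddle 0.1075
[0.49312734 0.14420446 0.10955557] [ 0.90212962  0.24108492 -0.38179587]
```

View pics/side6.png

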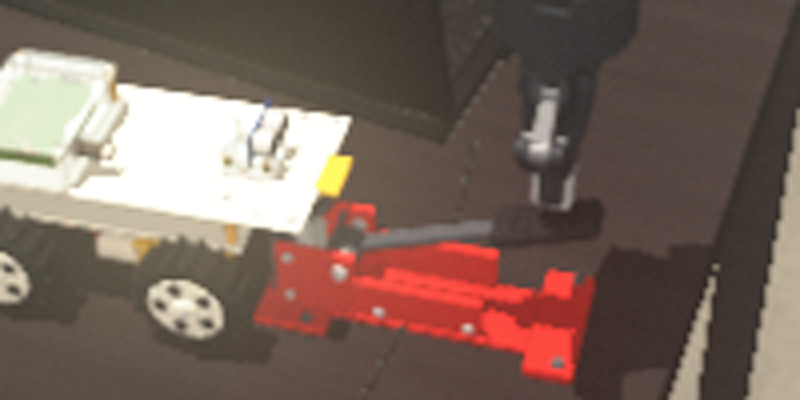

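The tab has risen 8.5 mm, so the second notch is holding. The jack hasn't moved and the handle is fully up at (550,225). Third stroke, then hold.

Request:
drive_tool --deltas '[[[255, 0, 0, 0.007, 0, 0, 0], [255, 0, 0, 0.011, 0, 0, 0], [255, 0, 0, 0.014, 0, 0, 0], [255, 0.001, 0, 0.017, 0, 0, 0], [255, 0.001, 0, 0.02, 0, 0, 0], [255, 0.002, 0, 0.023, 0, 0, 0], [255, 0.003, 0, 0.026, 0, 0, 0], [255, 0.004, 0, 0.029, 0, 0, 0], [255, 0.005, 0, 0.032, 0, 0, 0], [255, 0.005, 0, 0.035, 0, 0, 0], [255, 0.006, 0, 0.038, 0, 0, 0], [255, 0.007, 0, 0.041, 0, 0, 0]]]'

```text
clock: 26.72
tcp_pos: [0.4865, 0.1434, 0.0685]
orientation: [0.0, -0.06, 0.998, -0.0]
wrist_force: [-0.3, 0.5, 4.0]
finger_gap: 0.0003
grip_force: 1.7
```

Request:
drive_tool --deltas '[[[255, 0.001, 0, 0.003, 0, 0, 0], [255, 0.002, 0, 0.007, 0, 0, 0], [255, 0.002, 0, 0.011, 0, 0, 0], [255, 0.003, 0, 0.015, 0, 0, 0], [255, 0.003, 0, 0.019, 0, 0, 0], [255, 0.004, 0, 0.023, 0, 0, 0], [255, 0.004, 0, 0.027, 0, 0, 0], [255, 0.004, 0, 0.03, 0, 0, 0], [255, 0.004, 0, 0.033, 0, 0, 0], [255, 0.004, 0, 0.0355, 0, 0, 0], [255, 0.004, 0, 0.0365, 0, 0, 0], [255, 0.004, 0, 0.0365, 0, 0, 0]]]'

```text
clock: 28.22
tcp_pos: [0.4824, 0.1429, 0.0331]
orientation: [0.0, -0.06, 0.998, -0.0]
wrist_force: [-0.7, -0.0, 14.8]
finger_gap: -0.0001
grip_force: 7.1
```

```bash
python3 chk.py 7
```

```text
tab [0.6202 0.1627 0.0903] feet (array([566.8, 151.4]), array([197. ,  88.9]), 6.67) paddle 0.1071
tab [0.6215 0.1631 0.1133] feet (array([566.5, 158.3]), array([197.4,  79.8]), 7.87) paddle 0.1186
[0.48237589 0.14285955 0.03312466] [ 0.1765709  -0.62886503 13.11493746]
```

The tab is up 23 mm, which puts the nose wheels about 15 mm clear. The handle is on its stop, held with about 14 N. Handing in.

```bash
python3 -c "
from workcell import *
print(hand_in())"
```

```text
the job is handed in; nothing more can be done
None
```

The jack is centred under the lift pad and released, all three strokes are pumped, and I handed in at about 28 s with the handle still pressed onto its stop at about 14 N; the tab had risen 23 mm, which puts the nose wheels about 15 mm clear by calculation.

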